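File a freshly labelled slide box in the carrying rack

TASK

The blue slide box standing crooked on the plywood rack has paper labels freshly glued to its two long sides and the glue is still wet: with the fingertips, push it into the empty lane, all the way home against the buffer at the lane's end, without the box touching the rail on either side and without anything touching the labels. Then push the lane's red catch right across behind it. The box stays flat on the board all the time, never lifted or tipped, and the other things on the bench and rack stay as they are.

Things in the scene. Friction and masses are not known exactly. Their poses are not given: they have to be found in the camera images.
- slide_box: Blue plastic box 100 (x) x 84 (y) x 42 mm high, about 0.3 kg, flat lid with a white card; stands loose and skewed on the board before the lane, its origin at rack x = -145 to -115 mm. Origin: centre of underside; x out of its leading end (brass clasp; goes first), y left, z up. The plain ends, the lid and the sides from 21 mm above its underside up carry no label and may be touched.
- label_left: Wet white paper label with red stripe on the box's left (+y) long side, 80 long, from 4 to 20 mm above the box's underside, 1 mm thick (outer face 43 mm from the box's middle plane): nothing may touch it. Origin: middle of its lower edge.
- label_right: The same label on the right (-y) long side.
- rack: Fixed plywood board, top 15 mm above the bench, with two lanes. Origin: middle of the empty lane's mouth, at bench height; x down the lane, y left, z up. In mm: board x -240 to 150, y -125 to 220. Empty lane: y -51 to 51, from x = 0 to the rubber buffer at x = 112; box home: box origin at x = 62. The other lane (y 59 to 161) holds a green box behind a closed red catch, to be left alone.
- rail_left: Aluminium guide rail on the left (+y) of the empty lane, 115 long, 8 thick, 20 high above the board. Origin: underside of its front end, middle of its thickness, at rack y = +55 mm; x runs along it.
- rail_right: The same on the right (-y), at rack y = -55 mm.
- lane_end (a point): Point on the board at the end of the empty lane, on its middle line, at the face of the buffer; the box's leading end comes here.
- catch (a joint): Angle (rad) of the empty lane's catch: a red bar 80 mm long, 4 thick, on edge 3 to 17 mm above the board, on a pivot by the right rail's front end. 0: open, pointing back and outwards; grows clockwise seen from above, through straight back along rack -x (0.436), to its stop at 2.007: across the mouth, pointing to rack +y. Starts at 0 to 0.35; light friction (0.4 N at the tip); stays where left.
- catch_pivot (a point): Pivot axis of the empty lane's catch, at half the bar's height (25 mm above the bench), at rack x = -12, y = -63 mm.
- catch_tip (a point): Middle of the rounded free end (10 mm across) of the catch, 80 mm from the pivot, at half the bar's height.
- filed_box: Green slide box 100 x 86 x 42 mm in the neighbouring lane; leave alone. Origin: centre of its underside.
- glue_stick: Yellow glue stick with white cap, 27 mm across, 75 high, standing on the board before the neighbouring lane; leave alone. Origin: centre of its underside.
- stain_bottle: Small amber bottle, 42 mm across, 85 high, on the bench right of the rack; leave alone. Origin: centre of its underside.
- petri_dish: Shut petri dish, 90 mm across, 15 high, on the bench right of the rack; leave alone. Origin: centre of its underside.
- beaker: Glass beaker, 72 mm across, 88 high, on the bench left of the rack; leave alone. Origin: centre of its underside.
- marker: White marker pen with black cap, 140 long, 15 thick, lying on the bench left of the rack; leave alone. Origin: on the bench under its middle; x along it.
- blank_slides: Small carton of plain slides, 81 x 31 x 31 mm, on the bench left of the rack; leave alone. Origin: centre of its underside.
Mind the look-alikes: they are no part of the job. There is more than one size of the slide_box; the one meant has the size given above.

How it is judged:
By the outcome, as a careful person would: the job done as asked, in the order asked, and still so for the second after the job is handed in, with the robot touching nothing.
It also fails if it takes over 54 s, if anything falls off the work surface, if the arm or the gripper's body presses on something with over 40 N, if the wrist force passes 120 N, or if a joint passes its speed limit or range.

ROBOT

A 6-joint arm with a two-finger parallel gripper is mounted at the origin on the work surface. World frame = base frame: x ahead of the robot, y to its left, z up, the work surface at z = 0. Lengths are in m, angles in degrees, forces in N, time in s.
With the tool pointing down it reaches from about 0.3 to 0.75 m from the base axis. Payload 8.5 kg.
Tool frame: the origin (TCP) lies midway between the tips of the shut fingers; the grasp point (between the pads) lies 19 mm behind it; z points along the fingers, y is the direction in which the jaws open and shut (so a half turn about z gives the same grasp; the last joint's range is limited). The gripper opens to 85 mm and grips with 20 to 120 N. Pads are 22 mm wide; open, the fingers measure 114 mm over their backs; the gripper's body (76 mm by 85 mm) begins 54 mm behind the grasp point. The pads swing forward as they close: fully open they stand 13 mm farther back than shut.
Start: joints at [55.101, 21.807, 74.336, -0, 83.858, -12.336], TCP at [0.211, 0.508, 0.231] pointing down, gripper open.
Joint ranges: [-178.18, 178.18], [-50.72, 133.34], [12.68, 142.11], [-81.47, 261.47], [9.98, 163.14], [-165.26, 165.26]. Speed limits (degrees/s): [136.94, 136.94, 180, 180, 180, 180].

INTERFACE

Orientations are given as a 3x3 rotation matrix whose columns are the frame's x, y, z axes.
In Python, from rig import env, eyes, close_job gives the robot as it stands.
- The arm moves only by the tool jog_arm, never from a script. Its argument "deltas" is one flat list of numbers, 7 for each row, row after row: the shift along the tool's x, y, z in units of 0.75 m (1.0 is 0.75 m), then the turn, a rotation vector about the tool's x, y, z in units of 180 degrees (1.0 is 180 degrees), then the gripper command: -1 is fully open, 1 is shut, values between are in proportion. In form: [dx, dy, dz, ax, ay, az, fingers, dx, dy, dz, ax, ay, az, fingers, ...]. A call has 1 to 12 rows; each row is the pose to reach, as a shift and turn from the pose commanded when the call began, along the tool's axes at that moment, turning the shorter way round; what a row does not reach only later rows make up. A row lasts 1/12 s, in which the tool goes at most 41.7 mm and 7.16 degrees, less where a joint would pass 70% of its speed; a pose out of reach is approached as far as the arm can. A call with a number of a shift or a turn outside -1 to 1 is refused whole. A call with a gripper value outside its range is refused whole. The fingers move at their own pace and stop on an object; "grip_force" is the grip in N (left out, the last holds). Time passes only in rows, so rows that repeat a pose let the fingers close. It gives the time, the measured TCP pose, the force and the opening at its end, in the units of the state.
- env.observe(): the state, without advancing time (a new reading comes with each control period).
- eyes.get_image(name): name is "scene" or "top"; returns the picture (480x640x3 uint8, red, green, blue); there is no depth.
- eyes.camera_params(name): a dict with "intrinsics" (3x3 intrinsics, pixels), "k1" (the pictures are not rectified: a ray, as slopes to the right and down, at radius r is drawn at 1 + k1 r^2 times it, then the intrinsics apply), "R" (3x3) and "t" (3): a world point X has camera coordinates R X + t. Camera axes: x right, y down, z forward; pixel columns grow to the right and rows downward; lengths in m; the calibration is good to about 2 mm. A picture is of the moment at which its call begins. camera_params takes no time and is no camera call.
- close_job(): hands the job in, once; it reports no verdict.
The state is a dict: "time_s": time; "q": joint angles; "qvel": joint speeds; "joint_efforts": joint torques, N m; "position": TCP position; "tool_rot": TCP orientation; "ft_force": force on the tool from outside, world axes, zero at the start; "wrist_torque": the same for the moment, N m; "grip_width": finger opening in m.
Only numpy, scipy, OpenCV 4.12 (cv2) and the standard library are available. Lean on these libraries where they do the work, as an engineer would, in place of code of your own. Each camera call takes 0.05 s, during which the arm holds its last target.

## Working session

There is one attempt and no reset: what is moved stays moved. The work goes in short steps, Python scripts to look and compute and a tool call to move; the robot and the scene stay as the last step left them, time stands still between calls to the robot, and variables do not carry over. Pictures are saved under pics/ and viewed, and the job is handed in when it is done.

Besides the shell and the picture viewer there is one more tool, called after ">>>" as name(argument=value, ...) on one line, values as JSON. jog_arm: Moves the arm, as the interface text tells. Its arguments: {"type":"object","properties":{"deltas":{"type":"array"},"grip_force":{"type":"number"}},"required":["deltas"]}

```bash
ls; mkdir -p pics; python3 - <<'E'
from rig import env, eyes
import cv2
for n in("scene","top"):
    im=eyes.get_image(n); cv2.imwrite(f"pics/{n}0.png",im[:,:,::-1])
    print(n,eyes.camera_params(n))
print(env.observe())
E
```

```text
pics
scene {'intrinsics': array([[591.59421635,   0.        , 328.49108699],
       [  0.        , 591.59421635, 242.33553534],
       [  0.        ,   0.        ,   1.        ]]), 'k1': -0.01571851609357409, 'R': array([[-0.58382856,  0.8116577 , -0.01886745],
       [ 0.6251966 ,  0.43463757, -0.64824331],
       [-0.51795117, -0.39025883, -0.76119947]]), 't': array([ 0.30401528, -0.305663  ,  1.66724518])}
top {'intrinsics': array([[459.82938468,   0.        , 320.26876075],
       [  0.        , 459.82938468, 238.7684664 ],
       [  0.        ,   0.        ,   1.        ]]), 'k1': -0.04988155011454134, 'R': array([[-0.00672719, -0.99951612, -0.03036895],
       [-0.98557108,  0.0117637 , -0.16885277],
       [ 0.16912831,  0.02879485, -0.98517332]]), 't': array([0.04678307, 0.54534507, 0.97826703])}
{'time_s': 0.1, 'q': array([ 5.51003431e+01,  2.18364779e+01,  7.43787333e+01, -1.07950604e-03,
        8.38566328e+01, -1.23346368e+01]), 'qvel': array([-0.0504036 , -0.08799687, -0.01572308,  0.01102135, -0.03851153,
       -0.07403465]), 'joint_efforts': array([ 4.19221848e-03, -4.49219441e+01, -2.31657976e+01, -1.07460269e-04,
        3.65089378e-03, -1.23422475e-05]), 'position': array([0.21090012, 0.50768264, 0.2307895 ]), 'tool_rot': array([[-9.23445353e-01,  3.83729314e-01, -7.02052097e-04],
       [ 3.83729875e-01,  9.23444802e-01, -1.03912239e-03],
       [ 2.49564637e-04, -1.22897111e-03, -9.99999214e-01]]), 'ft_force': array([ 0.08641522, -0.46337902, -0.8547757 ]), 'wrist_torque': array([-0.0186361 , -0.00601071,  0.02347926]), 'grip_width': 0.0856153957572578}
```

View pics/scene0.png

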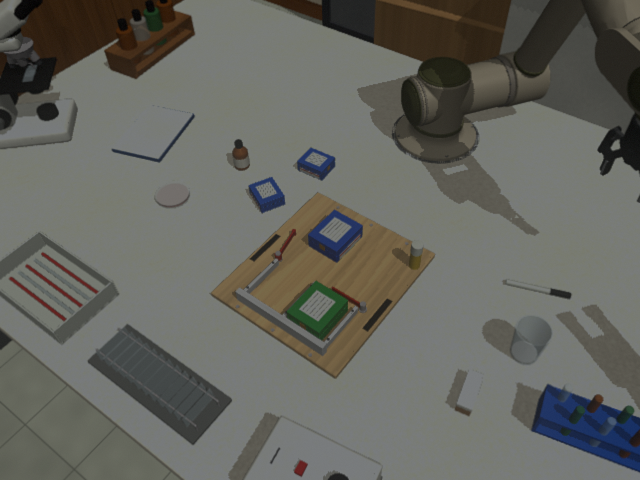

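View pics/top0.png

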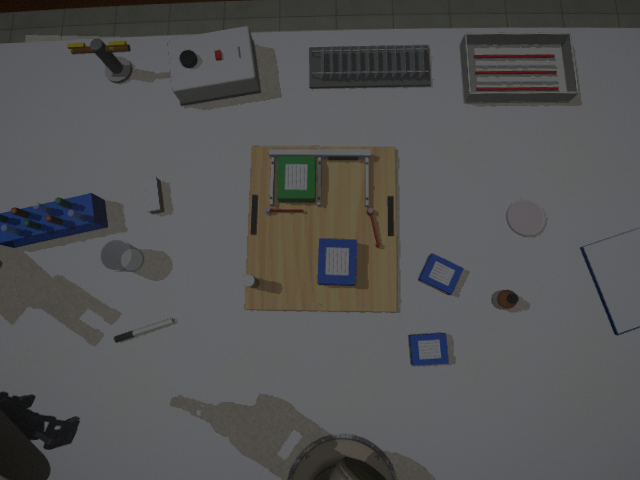

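Candidates in the top view: the blue box on the rack at (337,262), a small blue box at (440,274), and another at (429,349). By its size and position it should be the one on the rack. I'll check that in close crops.

```bash
python3 - <<'E'
import cv2
a=cv2.imread("pics/top0.png")[140:320,235:410]; b=cv2.imread("pics/scene0.png")[185:380,205:440]
f=lambda i,s:cv2.convertScaleAbs(cv2.resize(i,None,fx=s,fy=s,interpolation=cv2.INTER_CUBIC),alpha=1.5)
cv2.imwrite("pics/c1.png",f(a,3.3)); cv2.imwrite("pics/c2.png",f(b,3))
E
```

```text
(no output)
```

View pics/c1.png

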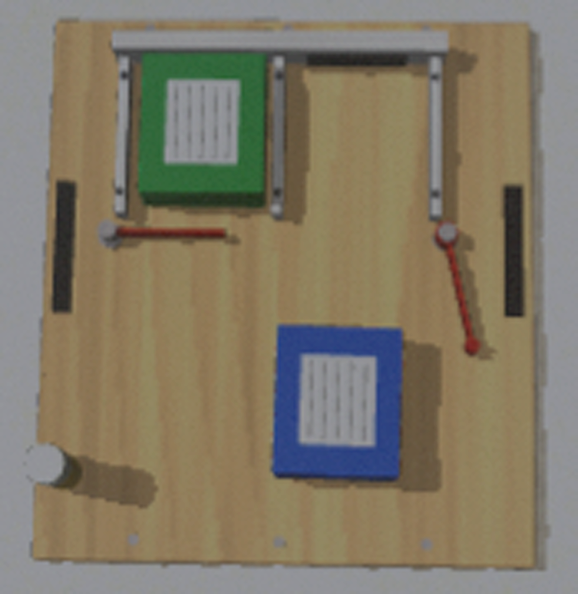

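View pics/c2.png

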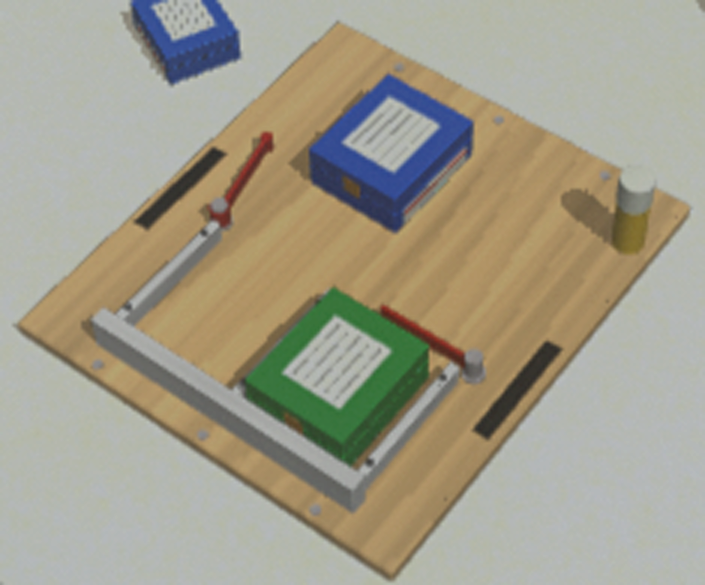

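```bash
cat > h.py <<'E'
import cv2, numpy as np
from rig import env, eyes
def cast(n,uv,z):
    p=eyes.camera_params(n); K=np.array(p['intrinsics']); uv=np.asarray(uv,float).reshape(-1,1,2)
    s=cv2.undistortPoints(uv,K,np.array([p['k1'],0,0,0.]),None,None).reshape(-1,2) 
    R=np.array(p['R']);t=np.array(p['t']); C=-R.T@t
    d=np.c_[s,np.ones(len(s))]@R
    return (C+d*((z-C[2])/d[:,2])[:,None])[:,:2]
def proj(n,X):
    p=eyes.camera_params(n)
    return cv2.projectPoints(np.asarray(X,float).reshape(-1,1,3),cv2.Rodrigues(np.array(p['R']))[0],np.array(p['t']),np.array(p['intrinsics']),np.array([p['k1'],0,0,0.]))[0].reshape(-1,2)
def big(m):
    c,_=cv2.findContours(m.astype(np.uint8),cv2.RETR_EXTERNAL,cv2.CHAIN_APPROX_NONE)
    return sorted(c,key=cv2.contourArea)[::-1]
def rect(P): # min-area rect in m -> centre,size,angle
    r=cv2.minAreaRect((np.asarray(P)*1000).astype(np.float32)); return r
E
python3 - <<'E'
from h import *
for n in("top","scene"):
    im=cv2.imread(f"pics/{n}0.png"); hsv=cv2.cvtColor(im,cv2.COLOR_BGR2HSV)
    H,S,V=[hsv[:,:,i].astype(int) for i in range(3)]
    wood=(H>8)&(H<28)&(S>60)
    wood=cv2.morphologyEx(wood.astype(np.uint8),cv2.MORPH_OPEN,np.ones((3,3)))
    c=big(wood)[0]; h=cv2.convexHull(c)
    q=cv2.approxPolyDP(h,8,True).reshape(-1,2); print(n,"board q",q.tolist()); print(cast(n,q,.015).round(4).tolist())
    blue=(H>105)&(H<130)&(S>120)
    for c in big(blue)[:5]:
        m=cv2.moments(c); print("blue",m['m00'],m['m10']/m['m00'],m['m01']/m['m00'])
    x0,y0=(337,262) if n=="top" else (335,235)
    print(hsv[y0-30:y0+35:3,x0].tolist())
    red=((H<6)|(H>174))&(S>120)
    for c in big(red)[:6]:
        r=cv2.boundingRect(c); print("red",cv2.contourArea(c),r)
E
```

```text
top board q [[253, 146], [394, 147], [396, 311], [245, 308]]
[[0.7793, 0.2028], [0.7706, -0.1343], [0.3855, -0.1256], [0.3946, 0.2138]]
blue 3039.5 48.57619125952733 222.03958984482094
blue 1609.5 336.7742570156363 261.65175520347935
blue 1031.0 428.5779178790818 348.7657613967022
blue 989.0 440.7595214020896 273.51904280417926
blue 113.5 601.2320117474302 296.57562408223197
[[19, 97, 97], [19, 98, 96], [18, 72, 82], [112, 167, 87], [112, 172, 86], [111, 105, 92], [110, 8, 93], [120, 6, 86], [100, 9, 88], [100, 8, 91], [105, 6, 83], [120, 6, 91], [120, 8, 92], [0, 0, 82], [111, 36, 98], [112, 160, 89], [113, 160, 89], [112, 168, 88], [17, 99, 72], [23, 88, 96], [23, 89, 97], [23, 86, 95]]
red 153.5 (475, 71, 81, 3)
red 147.0 (474, 55, 80, 3)
red 113.5 (477, 87, 82, 4)
red 37.0 (215, 50, 6, 10)
red 28.0 (370, 213, 10, 34)
red 11.5 (271, 209, 32, 3)
scene board q [[317, 193], [433, 253], [336, 377], [212, 295]]
[[0.3928, -0.1276], [0.398, 0.2099], [0.7849, 0.2087], [0.78, -0.1294]]
blue 4601.5 588.7478720707015 427.8632330037306
blue 1236.5 336.2633778137215 231.66531877611536
blue 681.5 267.36977256052825 193.6341403766202
blue 505.5 316.576986482031 160.38707550280247Traceback (most recent call last):
  File "<stdin>", line 11, in <module>
ZeroDivisionError: float division by zero
```

```bash
cat >> h.py <<'E'
def sides(P,it=4):
    """fit rectangle by 4 lines to boundary points P (m); returns angle(deg) of the +x-ish axis, centre, size and side angles"""
    P=np.asarray(P); r=cv2.minAreaRect((P*1000).astype(np.float32)); a=np.deg2rad(r[2])
    a=(a+np.pi/4)%(np.pi/2)-np.pi/4; c=np.array(r[0])/1000; sz=np.ptp((P-c)@np.array([[np.cos(a),-np.sin(a)],[np.sin(a),np.cos(a)]]),axis=0)
    lines=[]
    Q=(P-c)@np.array([[np.cos(a),-np.sin(a)],[np.sin(a),np.cos(a)]])
    out=[]
    for ax,sg in((0,1),(0,-1),(1,1),(1,-1)):
        k=(np.abs(Q[:,1-ax])<.42*sz[1-ax])&(Q[:,ax]*sg>.5*sz[ax]-.012)
        u,v=Q[k,1-ax],Q[k,ax]
        for _ in range(it):
            f=np.polyfit(u,v,1); e=v-np.polyval(f,u); g=np.abs(e)<max(2*np.median(np.abs(e)),.0007); u,v=u[g],v[g]
        out.append(f)
    offs=[f[1] for f in out]; sl=[-out[0][0],-out[1][0],out[2][0],out[3][0]]
    cc=np.array([(offs[0]+offs[1])/2,(offs[2]+offs[3])/2]); 
    Rm=np.array([[np.cos(a),-np.sin(a)],[np.sin(a),np.cos(a)]])
    return dict(c=c+Rm@cc,size=(offs[0]-offs[1],offs[2]-offs[3]),ang=[float(np.rad2deg(a+s)) for s in sl])
def masks(im):
    hsv=cv2.cvtColor(im,cv2.COLOR_BGR2HSV); H,S,V=[hsv[:,:,i].astype(int) for i in range(3)]
    return H,S,V
E
python3 - <<'E'
from h import *
for n in("top","scene"):
    im=cv2.imread(f"pics/{n}0.png"); H,S,V=masks(im)
    wood=((H>8)&(H<28)&(S>60)).astype(np.uint8)
    wood=cv2.morphologyEx(wood,cv2.MORPH_OPEN,np.ones((3,3)))
    c=big(wood)[0]; s=sides(cast(n,c,.015)); print(n,"board",s)
    blue=((H>105)&(H<130)&(S>70)).astype(np.uint8)
    c=[c for c in big(blue) if cv2.pointPolygonTest(c,(337,262) if n=="top" else(335,230),True)>-5][0]
    s=sides(cast(n,c,.057)); print("lid",s)
    # card
    m=np.zeros(H.shape,np.uint8); cv2.drawContours(m,[cv2.convexHull(c)],-1,1,-1); m=cv2.erode(m,np.ones((5,5)))
    card=cv2.morphologyEx((m&(S<60)).astype(np.uint8),cv2.MORPH_CLOSE,np.ones((3,3)))
    cc=big(card)[0]; print("card",cv2.contourArea(cc),sides(cast(n,cc,.057)))
E
```

```text
top board {'c': array([0.58125352, 0.03925844]), 'size': (np.float64(0.38475223640419953), np.float64(0.3406969733344495)), 'ang': [-1.0517952661330066, -1.4962809923797156, -1.1397498116131966, -1.4241048949220365]}
lid {'c': array([0.49358535, 0.00521293]), 'size': (np.float64(0.09904040306046967), np.float64(0.08091557556330894)), 'ang': [-0.6830362120693882, -3.0178351443747085, -2.4779822257346344, -3.160480472224252]}
card 552.5 {'c': array([0.49479092, 0.00552822]), 'size': (np.float64(0.05649268108617729), np.float64(0.04731873572024498)), 'ang': [-0.6522333541872731, -4.6199274729969995, -0.5027064470455369, -4.645904103068479]}
scene board {'c': array([0.58881812, 0.03965799]), 'size': (np.float64(0.3889114354257459), np.float64(0.3444083985703301)), 'ang': [-1.2712524579187152, -1.4569056676156174, -1.2249774113424106, -1.2420775621020497]}
lid {'c': array([0.51004566, 0.00852072]), 'size': (np.float64(0.11927859460274039), np.float64(0.09101417896326441)), 'ang': [-3.3582437717560714, -3.4038986907047546, -1.0684310651767421, -0.7918970971966056]}
card 390.5 {'c': array([0.4974662 , 0.00250604]), 'size': (np.float64(0.05791637689800265), np.float64(0.048299204675469457)), 'ang': [-2.405849560515393, -2.1389619102460795, -2.142637076657968, -1.1144877173811747]}
```

```bash
cat > ov.py <<'E'
from h import *
def overlay(n,im,T,box,boxs,out,th=None,al=1.5):
    x0,y0,x1,y1,s=boxs
    o=cv2.convertScaleAbs(cv2.resize(im[y0:y1,x0:x1],None,fx=s,fy=s,interpolation=cv2.INTER_CUBIC),alpha=al)
    def W(p,F):
        a=np.deg2rad(F[2]);p=np.asarray(p,float)/1000
        return np.c_[F[0]+np.cos(a)*p[:,0]-np.sin(a)*p[:,1],F[1]+np.sin(a)*p[:,0]+np.cos(a)*p[:,1],p[:,2]]
    def poly(p,F,col,cl=True):
        q=(proj(n,W(p,F))-[x0,y0]+.5)*s
        cv2.polylines(o,[np.round(q*16).astype(np.int32).reshape(-1,1,2)],cl,col,1,cv2.LINE_AA,4)
    r=lambda xa,xb,ya,yb,z:[(xa,ya,z),(xb,ya,z),(xb,yb,z),(xa,yb,z)]
    poly(r(-240,150,-125,220,15),T,(0,255,255))
    for y in(55,-55): poly(r(0,115,y-4,y+4,35),T,(255,255,0))
    if box is not None:
        poly(r(-50,50,-42,42,57),box,(255,0,255)); poly(r(-50,50,-42,42,15),box,(0,255,0))
    cv2.imwrite(out,o)
E
python3 - <<'E'
from ov import *
a=np.deg2rad(-1.3)
for n,c in(("top",(.5813,.0393)),("scene",(.5888,.0397))):
    T=(c[0]+np.cos(a)*.045+np.sin(a)*.0475, c[1]+np.sin(a)*.045-np.cos(a)*.0475,-1.3); print(T)
    overlay(n,cv2.imread(f"pics/{n}0.png"),T,(.4948,.0055,-2.5) if n=="top" else(.4975,.0025,-2.5),(235,140,410,320,3.3) if n=="top" else(205,185,440,380,3),f"pics/ov_{n}0.png")
E
```

```text
(np.float64(0.6252107690748143), np.float64(-0.009208703953603334), -1.3)
(np.float64(0.6327107690748143), np.float64(-0.008808703953603336), -1.3)
```

View pics/ov_top0.png

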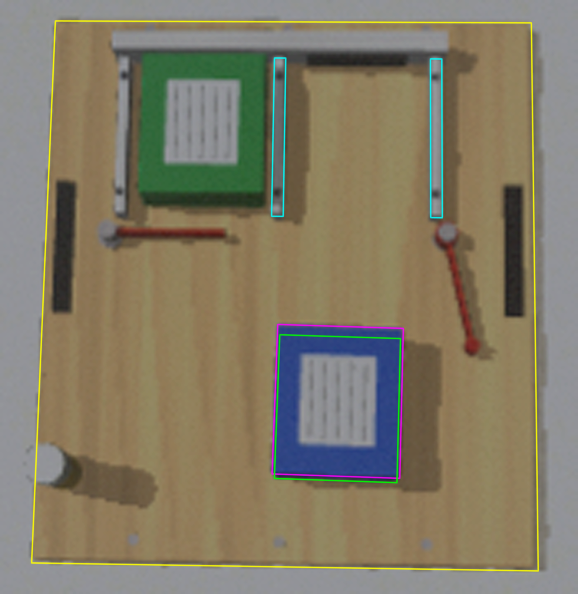

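View pics/ov_scene0.png

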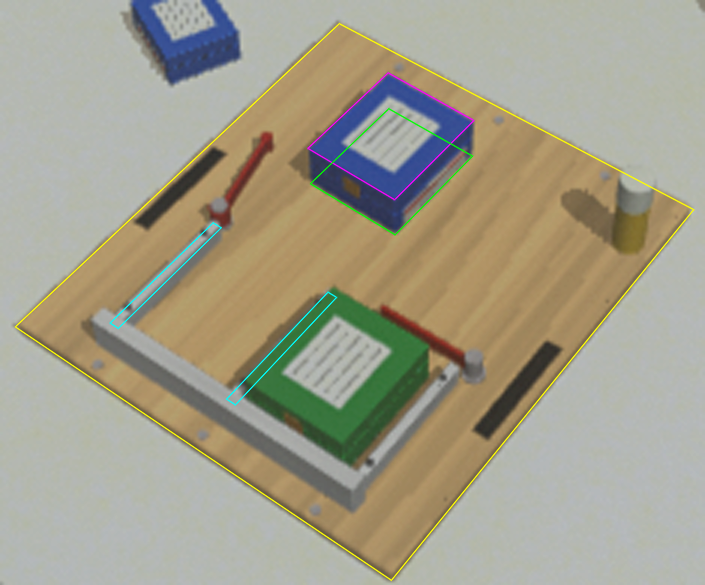

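```bash
cat >> h.py <<'E'
def subcont(im,f,x0,y0,x1,y1,thr,s=8):
    """contour (full-image px) of f>thr, f float image, upsampled"""
    g=cv2.resize(f[y0:y1,x0:x1].astype(np.float32),None,fx=s,fy=s,interpolation=cv2.INTER_LINEAR)
    c=big(g>thr)[0].reshape(-1,2).astype(float)
    return (c+.5)/s-.5+[x0,y0]
def toR(T,P):
    a=np.deg2rad(T[2]); d=np.asarray(P)-np.array(T[:2]); return d@np.array([[np.cos(a),-np.sin(a)],[np.sin(a),np.cos(a)]])
T0=(.6252,-.0092,-1.3)
def lid(n,im,x0,y0,x1,y1,z=.057):
    b,g,r=[im[:,:,i].astype(float) for i in range(3)]
    f=b-r; f=cv2.GaussianBlur(f,(0,0),.5)
    g8=subcont(im,f,x0,y0,x1,y1,25)
    return sides(cast(n,g8,z))
E
python3 - <<'E'
from h import *
im=cv2.imread("pics/top0.png").astype(int)
print((im[225:300:2,325,0]-im[225:300:2,325,2]).tolist()); print((im[262,310:366,0]-im[262,310:366,2]).tolist())
im=im.astype(np.uint8)
s=lid("top",im,308,228,372,298); print(s, toR(T0,s['c'])*1000)
# rails: brightness/low saturation on inner edges along rows
S=masks(im)[1]
for r in(170,180,190,200): print(r,S[r,312:330].tolist(),S[r,360:378].tolist())
print(S[145:215:1,367].tolist())
# catch
im2=im.astype(int); f=im2[:,:,2]-(im2[:,:,1]+im2[:,:,0])/2
c=subcont(im,f,360,195,390,255,18); P=cast("top",c,.029); Q=toR(T0,P)*1000
print("catch rack extremes",Q.min(0),Q.max(0),Q[Q[:,0].argmin()], np.polyfit(Q[:,0],Q[:,1],1))
E
```

```text
[-37, -36, -35, -38, -36, -35, -37, 51, 57, 59, 57, 51, 49, 48, 44, 40, 43, 41, 36, 34, 35, 35, 31, 31, 30, 57, 57, 56, 56, 36, -22, -35, -35, -35, -35, -36, -35, -34]
[-35, -37, -39, -39, -37, -37, -34, -22, 39, 56, 57, 57, 57, 57, 57, 34, 4, 3, 3, 0, 3, 3, 3, 3, 3, 5, 3, 2, 2, 3, 3, 2, 3, 4, 4, 1, 3, 3, 11, 57, 55, 56, 55, 57, 55, 48, 9, -26, -26, -25, -26, -29, -27, -26, -28, -28]
{'c': array([0.49382571, 0.00548422]), 'size': (np.float64(0.09907537691230262), np.float64(0.0821256233326013)), 'ang': [-2.2970938895985764, -2.5983621857021464, -2.5106728012614448, -2.823041930980362]} [-131.67362242   11.69990579]
170 [139, 138, 141, 75, 89, 73, 4, 4, 8, 53, 92, 101, 99, 93, 99, 98, 98, 93] [89, 96, 97, 97, 77, 3, 3, 3, 12, 94, 95, 100, 93, 95, 99, 96, 100, 102]
180 [139, 147, 131, 73, 94, 56, 0, 0, 4, 85, 101, 103, 96, 105, 98, 104, 89, 89] [94, 96, 98, 102, 82, 3, 5, 3, 6, 95, 96, 98, 92, 98, 99, 98, 100, 101]
190 [133, 131, 127, 79, 96, 48, 0, 0, 11, 86, 98, 97, 100, 100, 101, 103, 103, 93] [88, 102, 102, 101, 82, 3, 3, 0, 9, 99, 95, 96, 98, 107, 98, 102, 102, 104]
200 [95, 105, 95, 98, 91, 45, 4, 8, 19, 99, 103, 111, 99, 107, 106, 96, 96, 94] [100, 104, 106, 102, 84, 7, 3, 6, 6, 108, 98, 105, 98, 99, 97, 104, 104, 97]
[3, 35, 95, 96, 36, 8, 5, 5, 3, 8, 3, 5, 7, 3, 5, 3, 6, 4, 5, 3, 6, 3, 3, 3, 3, 3, 0, 5, 3, 3, 3, 3, 3, 3, 3, 3, 0, 5, 3, 3, 3, 3, 3, 3, 5, 0, 3, 3, 5, 3, 3, 3, 3, 5, 5, 6, 3, 5, 3, 5, 0, 34, 95, 112, 108, 97, 129, 143, 97, 57]
catch rack extremes [-112.28387389 -106.8949876 ] [ 27.39349665 -39.22213315] [-112.28387389  -42.77340186] [ 3.72186597e-02 -6.90608098e+01]
```

```bash
python3 - <<'E'
from h import *
im=cv2.imread("pics/top0.png"); S=masks(im)[1].astype(float)
for lo,hi in((316,324),(362,372)):
    pts=[]
    for r in range(166,204):
        x=np.arange(lo,hi); w=np.clip((70-S[r,lo:hi])/70,0,1); w[w<.35]=0; pts.append(((w*x).sum()/w.sum(),r))
    Q=toR(T0,cast("top",pts,.035))*1000; f=np.polyfit(Q[:,0],Q[:,1],1,); print("rail y at x=0,57:",np.polyval(f,[0,57]),"ang",np.rad2deg(f[0]), "resid",np.std(Q[:,1]-np.polyval(f,Q[:,0])))
# front end of right rail
g=[S[195:215,c] for c in(366,367)]; print(g[1].round())
for v in(204.5,205.5,206.5): print(toR(T0,cast("top",[(367,v)],.035))*1000)
# catch direction
i=im.astype(int); f=(i[:,:,2]-(i[:,:,1]+i[:,:,0])/2)
m=np.zeros(f.shape); m[212:250,366:386]=f[212:250,366:386]; m=(m>20)&((np.abs(masks(im)[0]-90)>82))
v,u=np.nonzero(m); Q=toR(T0,cast("top",np.c_[u,v],.032))*1000; print(len(u),Q.min(0),Q.max(0))
l=cv2.fitLine(Q.astype(np.float32),cv2.DIST_HUBER,0,.01,.01).ravel(); print(l, "ang outwards from -x",np.rad2deg(np.arctan2(l[1],l[0])))
E
```

```text
rail y at x=0,57: [54.37777832 54.74081829] ang 0.36492382334191026 resid 0.2543339912917864
rail y at x=0,57: [-54.61433378 -54.7597081 ] ang -0.14612868300162438 resid 0.044042357718470405
[  3.   3.   3.   5.   5.   6.   3.   5.   3.   5.   0.  34.  95. 112.
 108.  97. 129. 143.  97.  57.]
[[  1.91318611 -55.85811496]]
[[ -0.43083479 -55.85365741]]
[[ -2.77297933 -55.8492538 ]]
86 [-93.15530836 -82.9241876 ] [-14.90233922 -56.031638  ]
[  0.97270274   0.23205473 -55.67436    -72.078186  ] ang outwards from -x 13.418073
```

```bash
cat >> h.py <<'E'
from scipy.spatial.transform import Rotation as Ro
def go(x,y,z,yaw=0,T=T0,ref=None):
    """rack mm, z world mm -> jog row numbers"""
    o=env.observe(); p=np.array(o['position']); R=np.array(o['tool_rot'])
    a=np.deg2rad(T[2]); w=np.array([T[0]+(np.cos(a)*x-np.sin(a)*y)/1000,T[1]+(np.sin(a)*x+np.cos(a)*y)/1000,z/1000])
    b=a+np.deg2rad(yaw); D=np.array([[-np.cos(b),-np.sin(b),0],[-np.sin(b),np.cos(b),0],[0,0,-1.]])
    d=R.T@(w-p)/.75; rv=Ro.from_matrix(R.T@D).as_rotvec()/np.pi
    print((x,y,z),d.round(4).tolist(),rv.round(4).tolist())
def here(T=T0):
    o=env.observe(); print("t",o['time_s'],"rack",(toR(T,np.array(o['position'])[:2])*1000).round(1),"z",o['position'][2]*1000,"yaw",np.rad2deg(np.arctan2(-o['tool_rot'][0][1],o['tool_rot'][1][1]))-T[2],"F",np.round(o['ft_force'],2),"w",o['grip_width'])
E
python3 -c "
from h import *
here(); go(-132,90,231); go(-132,90,120)"
```

```text
t 0.1 rack [-425.9  507.4] z 230.78949744216294 yaw -21.2648951391515 F [ 0.09 -0.46 -0.85] w 0.0856153957572578
(-132, 90, 231) [-0.567, -0.3764, 0.0] [-0.0004, -0.0002, -0.1181]
(-132, 90, 120) [-0.5671, -0.3763, 0.148] [-0.0004, -0.0002, -0.1181]
```

>>> jog_arm(deltas=[-0.567,-0.3764,0,-0.0004,-0.0002,-0.1181,1,-0.567,-0.3764,0,-0.0004,-0.0002,-0.1181,1,-0.567,-0.3764,0,-0.0004,-0.0002,-0.1181,1,-0.567,-0.3764,0,-0.0004,-0.0002,-0.1181,1,-0.567,-0.3764,0,-0.0004,-0.0002,-0.1181,1,-0.567,-0.3764,0,-0.0004,-0.0002,-0.1181,1,-0.567,-0.3764,0,-0.0004,-0.0002,-0.1181,1,-0.567,-0.3764,0,-0.0004,-0.0002,-0.1181,1,-0.567,-0.3764,0,-0.0004,-0.0002,-0.1181,1,-0.567,-0.3764,0,-0.0004,-0.0002,-0.1181,1,-0.567,-0.3764,0,-0.0004,-0.0002,-0.1181,1,-0.567,-0.3764,0,-0.0004,-0.0002,-0.1181,1])

```text
time_s: 1.1
position: [0.4832, 0.1012, 0.2312]
tool_rot: [[-1.0, 0.023, 0.0], [0.023, 1.0, 0.001], [-0.0, 0.001, -1.0]]
ft_force: [1.1, 0.6, -0.8]
grip_width: 0.0001
```

```bash
python3 -c "
from h import *
here(); go(-132,90,120);go(-132,90,60)"
```

```text
t 1.1 rack [-144.5  107.1] z 231.19106778549627 yaw -0.019305044665803184 F [ 1.06  0.57 -0.8 ] w 9.293961371220777e-05
(-132, 90, 120) [-0.0166, -0.023, 0.1482] [0.0004, 0.0001, -0.0001]
(-132, 90, 60) [-0.0166, -0.0231, 0.2282] [0.0004, 0.0001, -0.0001]
```

>>> jog_arm(deltas=[0,0,0,0,0,0,1,0,0,0,0,0,0,1,0,0,0,0,0,0,1])

```text
time_s: 1.35
position: [0.4822, 0.1033, 0.231]
tool_rot: [[-1.0, 0.023, -0.0], [0.023, 1.0, 0.001], [0.0, 0.001, -1.0]]
ft_force: [-0.7, -0.7, 0.2]
grip_width: 0.0001
```

```bash
python3 -c "
from h import *
here(); go(-132,90,120);go(-132,90,60)"
```

```text
t 1.35 rack [-145.5  109.3] z 230.9853854213915 yaw -0.032229792928462064 F [-0.69 -0.75  0.19] w 0.00011605235044904045
(-132, 90, 120) [-0.0181, -0.0259, 0.1479] [0.0004, -0.0001, -0.0002]
(-132, 90, 60) [-0.0181, -0.026, 0.2279] [0.0004, -0.0001, -0.0002]
```

>>> jog_arm(deltas=[-0.018,-0.026,0.04,0.0004,0,0,1,-0.018,-0.026,0.09,0.0004,0,0,1,-0.018,-0.026,0.14,0.0004,0,0,1,-0.018,-0.026,0.18,0.0004,0,0,1,-0.018,-0.026,0.21,0.0004,0,0,1,-0.018,-0.026,0.228,0.0004,0,0,1,-0.018,-0.026,0.228,0.0004,0,0,1,-0.018,-0.026,0.228,0.0004,0,0,1])

```text
time_s: 2.02
position: [0.4953, 0.0847, 0.0605]
tool_rot: [[-1.0, 0.021, 0.0], [0.021, 1.0, -0.0], [-0.0, -0.0, -1.0]]
ft_force: [1.1, -0.2, -0.4]
grip_width: -0.0002
```

```bash
python3 - <<'E'
from h import *
here()
for n,b in(("top",(235,140,410,320)),("scene",(205,140,440,320))):
    im=eyes.get_image(n)[:,:,::-1]; cv2.imwrite(f"pics/{n}1.png",im)
    cv2.imwrite(f"pics/{n}1c.png",cv2.convertScaleAbs(cv2.resize(im[b[1]:b[3],b[0]:b[2]],None,fx=3.3,fy=3.3,interpolation=cv2.INTER_CUBIC),alpha=1.6))
p=np.array(env.observe()['position']); print(proj("top",p),proj("scene",p))
E
```

```text
t 2.0167 rack [-132.    90.9] z 60.486654762248904 yaw 0.09732108646928017 F [ 1.07 -0.23 -0.36] w -0.00019059286290706344
[[300.75607607 260.23454958]] [[364.73086794 242.90411924]]
```

View pics/top1c.png

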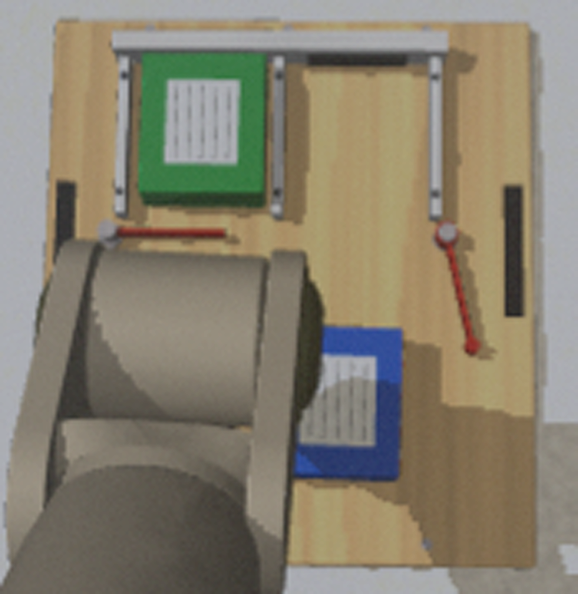

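View pics/scene1c.png

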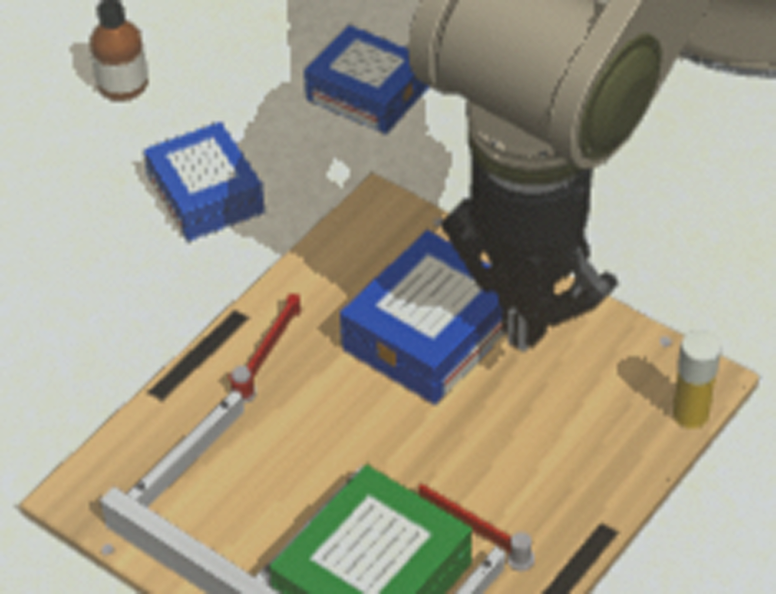

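>>> jog_arm(deltas=[0,0,0.0233,0,0,0,1,0,0,0.0233,0,0,0,1,0,-0.012,0.0233,0,0,0,1,0,-0.02,0.0233,0,0,0,1,0,-0.024,0.0233,0,0,0,1,0,-0.024,0.0233,0,0,0,1])

```text
time_s: 2.62
position: [0.4958, 0.0647, 0.0436]
tool_rot: [[-1.0, 0.024, 0.002], [0.024, 1.0, -0.0], [-0.002, -0.0, -1.0]]
ft_force: [-0.4, -1.2, 0.5]
grip_width: 0.0
```

```bash
python3 -c "
from h import *
here(); go(-132,65,43);go(-132,58,43)"
```

```text
t 2.6167 rack [-131.1   70.9] z 43.57063818610031 yaw -0.07561172026744756 F [-0.41 -1.24  0.52] w 4.515485305456225e-05
(-132, 65, 43) [0.0012, -0.0079, 0.0008] [-0.0001, 0.0007, -0.0004]
(-132, 58, 43) [0.0012, -0.0172, 0.0008] [-0.0001, 0.0007, -0.0004]
```

>>> jog_arm(deltas=[0,-0.002,0,0,0,0,1,0,-0.004,0,0,0,0,1,0,-0.006,0,0,0,0,1,0,-0.008,0,0,0,0,1,0,-0.01,0,0,0,0,1,0,-0.012,0,0,0,0,1,0,-0.014,0,0,0,0,1,0,-0.016,0,0,0,0,1])

```text
time_s: 3.28
position: [0.4951, 0.0536, 0.0429]
tool_rot: [[-1.0, 0.023, 0.001], [0.023, 1.0, -0.0], [-0.001, -0.0, -1.0]]
ft_force: [0.3, 3.0, 1.8]
grip_width: 0.0001
```

```bash
cat >> h.py <<'E'
def snap(n,tag,b,s=3.3):
    im=eyes.get_image(n)[:,:,::-1].copy(); cv2.imwrite(f"pics/{n}{tag}.png",im)
    cv2.imwrite(f"pics/{n}{tag}c.png",cv2.convertScaleAbs(cv2.resize(im[b[1]:b[3],b[0]:b[2]],None,fx=s,fy=s,interpolation=cv2.INTER_CUBIC),alpha=1.6)); return im
E
python3 -c "
from h import *
here(); snap('scene','2',(205,160,440,320)); snap('top','2',(235,140,410,320))"
```

```text
t 3.2833 rack [-131.5   59.8] z 42.87213344059687 yaw 0.000539191141099904 F [0.26 2.97 1.76] w 8.974624492901547e-05
```

View pics/scene2c.png

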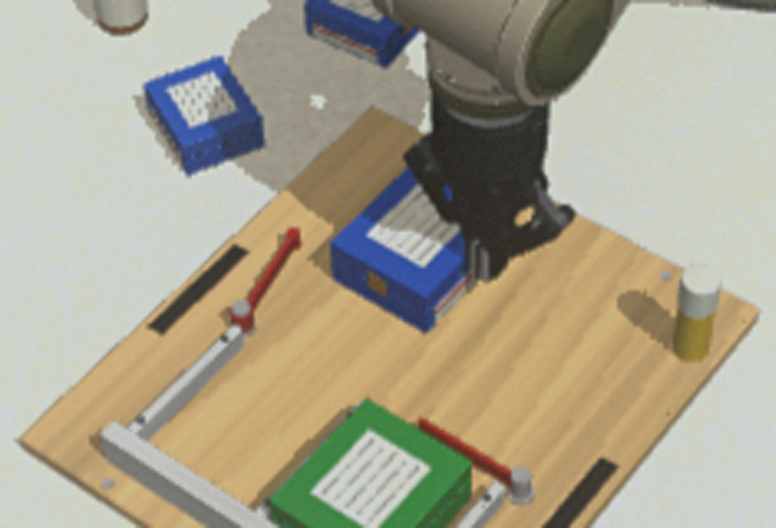

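View pics/top2c.png

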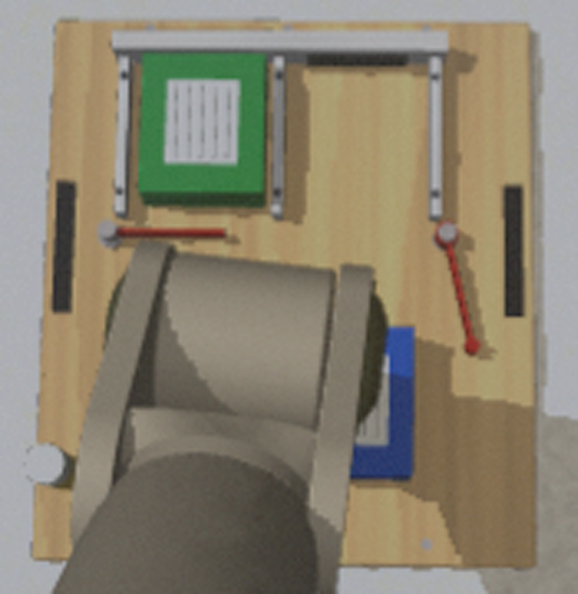

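```bash
cat >> h.py <<'E'
def redge(im,r0,r1,c0,c1,z=.057,T=T0,thr=15,rev=True):
    """outermost blue->wood crossing per row -> rack line (y at row points)"""
    f=im[:,:,0].astype(float)-im[:,:,2]; pts=[]
    for r in range(r0,r1):
        v=f[r,c0:c1]; k=np.nonzero((v[:-1]>thr)&(v[1:]<=thr))[0] if rev else np.nonzero((v[:-1]<=thr)&(v[1:]>thr))[0]
        if len(k): k=k[-1] if rev else k[0]; pts.append((c0+k+(v[k]-thr)/(v[k]-v[k+1]),r))
    Q=toR(T,cast("top",pts,z))*1000; g=np.polyfit(Q[:,0],Q[:,1],1); e=Q[:,1]-np.polyval(g,Q[:,0]); k=np.abs(e)<1
    g=np.polyfit(Q[k,0],Q[k,1],1); print("edge y@x=-130:",np.polyval(g,-130),"@mean",Q[:,0].mean(),np.polyval(g,Q[:,0].mean()),"ang",np.rad2deg(g[0]),k.sum(),np.std(e[k]))
E
python3 - <<'E'
from h import *
for k in(0,1,2):redge(cv2.imread(f"pics/top{k}.png"),243,282,345,368)
E
```

```text
edge y@x=-130: -30.051859261629954 @mean -132.82445717600558 -29.97752700145215 ang -1.5078737344779396 39 0.16944450235799594
edge y@x=-130: -29.820071631307812 @mean -132.82760527611308 -29.723011526394572 ang -1.966729379664433 39 0.26266077748887334
edge y@x=-130: -38.18493008086805 @mean -132.72721129055196 -38.136223071983146 ang -1.0232819332624004 39 0.15220020877463683
```

>>> jog_arm(deltas=[0,-0.0015,0,0,0,0,1,0,-0.003,0,0,0,0,1,0,-0.0045,0,0,0,0,1,0,-0.0052,0,0,0,0,1,0,-0.0052,0,0,0,0,1])

```text
time_s: 3.8
position: [0.495, 0.0495, 0.0428]
tool_rot: [[-1.0, 0.023, 0.001], [0.023, 1.0, -0.0], [-0.001, -0.0, -1.0]]
ft_force: [0.3, 1.4, 1.1]
grip_width: 0.0001
```

```bash
python3 -c "
from h import *
here(); im=snap('top','3',(235,140,410,320)); redge(im,243,282,345,372)"
```

```text
t 3.8 rack [-131.5   55.8] z 42.8225728430221 yaw -0.008766547096156874 F [0.26 1.38 1.08] w 9.998680482778257e-05
edge y@x=-130: -41.9774326279974 @mean -132.68181997249567 -41.95025329471981 ang -0.5806732378595433 39 0.11091707192827541
```

>>> jog_arm(deltas=[0,0.03,0,0,0,0,1,0,0.03,-0.04,0,0,0,1,0,0.03,-0.09,0,0,0,1,0.05,0.03,-0.09,0,0,0,0,0.1113,0,-0.09,0,0,0,0,0.1113,-0.04,-0.09,0,0,0,0,0.1113,-0.0744,-0.09,0,0,0,0,0.1113,-0.0744,-0.09,0,0,0,0,0.1113,-0.0744,-0.09,0,0,0,0])

```text
time_s: 4.6
position: [0.4103, -0.0052, 0.1104]
tool_rot: [[-1.0, 0.025, 0.001], [0.025, 1.0, -0.001], [-0.001, -0.001, -1.0]]
ft_force: [0.4, 0.8, -0.6]
grip_width: 0.0429
```

```bash
python3 -c "
from h import *
here(); go(-215,0,28);im=snap('top','4',(235,140,410,320)); "
```

```text
t 4.6 rack [-215.    -0.9] z 110.38871520758865 yaw -0.1560561626886907 F [ 0.44  0.83 -0.55] w 0.042906357567461674
(-215, 0, 28) [0.0002, 0.0012, 0.1099] [-0.0002, 0.0004, -0.0009]
```

View pics/top4c.png

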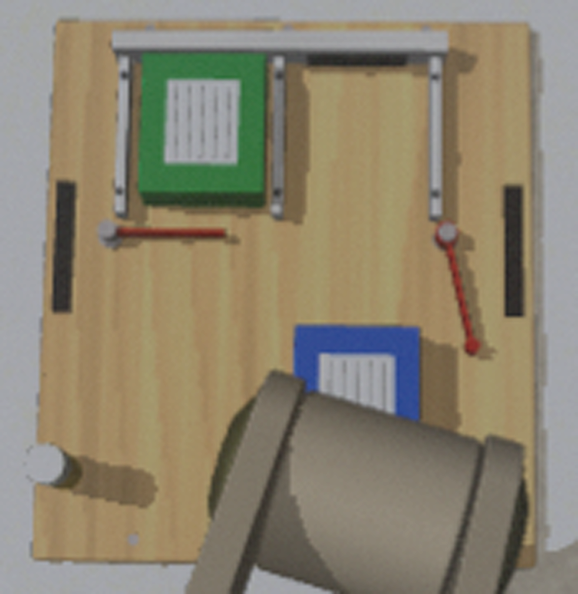

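>>> jog_arm(deltas=[0,0.001,0.05,0,0,0,0,0,0.001,0.09,0,0,0,0,0,0.001,0.1096,0,0,0,0,0,0.001,0.1096,0,0,0,0,0,0.001,0.1096,0,0,0,0])

```text
time_s: 5.07
position: [0.4103, -0.0027, 0.0279]
tool_rot: [[-1.0, 0.021, -0.001], [0.021, 1.0, 0.0], [0.001, 0.0, -1.0]]
ft_force: [0.5, -0.2, -0.7]
grip_width: 0.0428
```

```bash
python3 -c "
from h import *
here(); go(-195,0,28); im=cv2.imread('pics/top4.png'); redge(im,242,262,345,372);redge(im,242,252,315,335,rev=False); snap('scene','4',(205,140,440,320))"
```

```text
t 5.0667 rack [-215.     1.6] z 27.893729915613253 yaw 0.0703838915794992 F [ 0.49 -0.2  -0.72] w 0.04283380809642473
(-195, 0, 28) [-0.0267, -0.0022, -0.0002] [0.0001, -0.0003, 0.0004]
edge y@x=-130: -42.33908601104119 @mean -109.58612997551204 -42.31083446091582 ang 0.07929386171971119 20 0.03030172793498508
edge y@x=-130: 41.4973241837913 @mean -99.44996457482395 41.240846065039264 ang -0.48101789531270583 10 0.07667322739392778
```

View pics/scene4c.png

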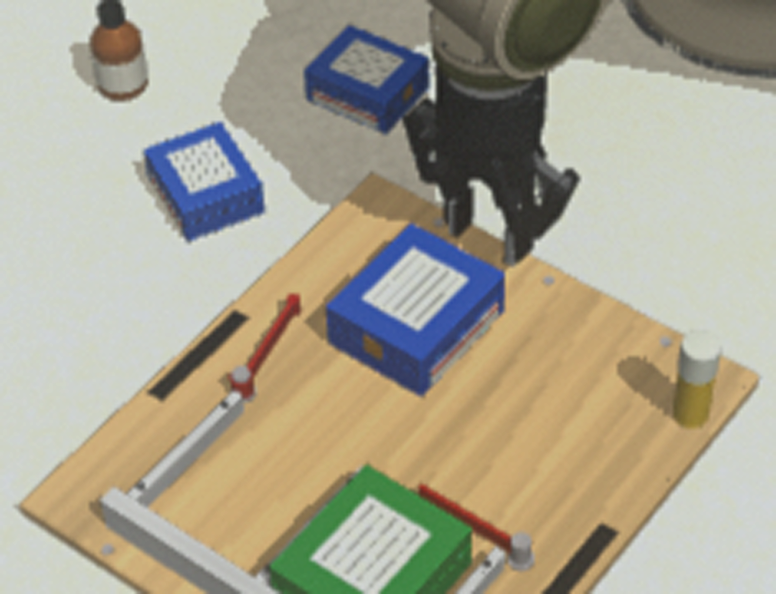

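>>> jog_arm(deltas=[-0.0133,-0.001,0,0,0,0,0,-0.02,-0.001,0,0,0,0,0,-0.0267,-0.001,0,0,0,0,0,-0.0333,-0.001,0,0,0,0,0,-0.04,-0.001,0,0,0,0,0,-0.0467,-0.001,0,0,0,0,0,-0.0533,-0.001,0,0,0,0,0,-0.06,-0.001,0,0,0,0,0,-0.0667,-0.001,0,0,0,0,0,-0.0733,-0.001,0,0,0,0,0,-0.08,-0.001,0,0,0,0,0,-0.08,-0.001,0,0,0,0,0])

```text
time_s: 6.12
position: [0.4717, -0.0058, 0.0282]
tool_rot: [[-1.0, 0.023, 0.003], [0.023, 1.0, -0.0], [-0.003, -0.0, -1.0]]
ft_force: [-0.6, -0.2, 0.9]
grip_width: 0.0427
```

```bash
cat >> h.py <<'E'
def fedge(im,c0,c1,r0,r1,thr=15):
    f=im[:,:,0].astype(float)-im[:,:,2]; pts=[]
    for c in range(c0,c1):
        v=f[r0:r1,c]; k=np.nonzero((v[:-1]<=thr)&(v[1:]>thr))[0]
        if len(k): k=k[0]; pts.append((c,r0+k+(thr-v[k])/(v[k+1]-v[k])))
    Q=toR(T0,cast("top",pts,.057))*1000; g=np.polyfit(Q[:,1],Q[:,0],1); print("front x",np.polyval(g,0),"ang",-np.rad2deg(g[0]))
def rows(im,c=345,thr=15):
    f=im[:,:,0].astype(float)-im[:,:,2]; k=np.nonzero(f[160:310,c]>thr)[0]+160; return k.min()
E
python3 -c "
from h import *
here(); im=snap('top','5',(235,140,410,320)); r=rows(im); print(r); redge(im,r+3,r+22,345,380);redge(im,r+3,r+14,315,335,rev=False); fedge(im,330,358,r-8,r+8)"
```

```text
t 6.1167 rack [-1.536e+02 -1.000e-01] z 28.153857370270057 yaw -0.008513843771066565 F [-0.58 -0.19  0.94] w 0.04272265450494946
223
edge y@x=-130: -41.23854056652825 @mean -64.99129466126179 -42.23804816537183 ang -0.8809215120742719 12 0.2716950535304224
edge y@x=-130: 59.30937939415967 @mean -57.88530598581012 36.27173536175262 ang -18.30361746694709 1 0.0
front x -43.97274846897213 ang -0.2970819034260048h.py:70: RankWarning: Polyfit may be poorly conditioned
  g=np.polyfit(Q[k,0],Q[k,1],1); print("edge y@x=-130:",np.polyval(g,-130),"@mean",Q[:,0].mean(),np.polyval(g,Q[:,0].mean()),"ang",np.rad2deg(g[0]),k.sum(),np.std(e[k]))
```

View pics/top5c.png

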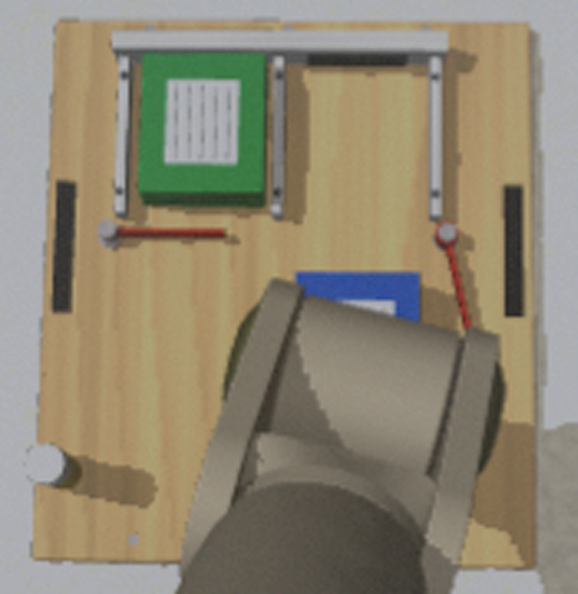

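>>> jog_arm(deltas=[-0.008,0,0,0,0,0,0,-0.016,0,0,0,0,0,0,-0.024,0,0,0,0,0,0,-0.032,0,0,0,0,0,0,-0.04,0,0,0,0,0,0,-0.048,0,0,0,0,0,0,-0.056,0,0,0,0,0,0,-0.064,0,0,0,0,0,0,-0.064,0,0,0,0,0,0])

```text
time_s: 6.92
position: [0.5198, -0.0069, 0.0283]
tool_rot: [[-1.0, 0.023, 0.003], [0.023, 1.0, -0.001], [-0.003, -0.0, -1.0]]
ft_force: [-0.2, -0.7, 0.3]
grip_width: 0.0425
```

```bash
python3 -W ignore -c "
from h import *
here(); im=snap('top','6',(235,140,410,320)); r=rows(im); print(r); redge(im,r+3,r+22,345,380);redge(im,r+3,r+10,315,335,rev=False); fedge(im,332,358,r-8,r+8); snap('scene','6',(205,140,440,320))"
```

```text
t 6.9167 rack [-105.5   -0. ] z 28.27582691683485 yaw -0.0013765255869346849 F [-0.17 -0.69  0.29] w 0.04247844336659763
201
edge y@x=-130: -45.91476780657906 @mean -7.127677539775414 -42.24421623198084 ang 1.7115906129116714 5 0.040585979335989265Traceback (most recent call last):
  File "<string>", line 3, in <module>
    here(); im=snap('top','6',(235,140,410,320)); r=rows(im); print(r); redge(im,r+3,r+22,345,380);redge(im,r+3,r+10,315,335,rev=False); fedge(im,332,358,r-8,r+8); snap('scene','6',(205,140,440,320))
                                                                                                   ~~~~~^^^^^^^^^^^^^^^^^^^^^^^^^^^^^^^
  File "h.py", line 69, in redge
    Q=toR(T,cast("top",pts,z))*1000; g=np.polyfit(Q[:,0],Q[:,1],1); e=Q[:,1]-np.polyval(g,Q[:,0]); k=np.abs(e)<1
            ~~~~^^^^^^^^^^^^^
  File "h.py", line 5, in cast
    s=cv2.undistortPoints(uv,K,np.array([p['k1'],0,0,0.]),None,None).reshape(-1,2)
      ~~~~~~~~~~~~~~~~~~~^^^^^^^^^^^^^^^^^^^^^^^^^^^^^^^^^^^^^^^^^^^
cv2.error: OpenCV(4.12.0) /io/opencv/modules/calib3d/src/undistort.dispatch.cpp:347: error: (-215:Assertion failed) CV_IS_MAT(_src) && CV_IS_MAT(_dst) && (_src->rows == 1 || _src->cols == 1) && (_dst->rows == 1 || _dst->cols == 1) && _src->cols + _src->rows - 1 == _dst->rows + _dst->cols - 1 && (CV_MAT_TYPE(_src->type) == CV_32FC2 || CV_MAT_TYPE(_src->type) == CV_64FC2) && (CV_MAT_TYPE(_dst->type) == CV_32FC2 || CV_MAT_TYPE(_dst->type) == CV_64FC2) in function 'cvUndistortPointsInternal'
```

View pics/top6c.png

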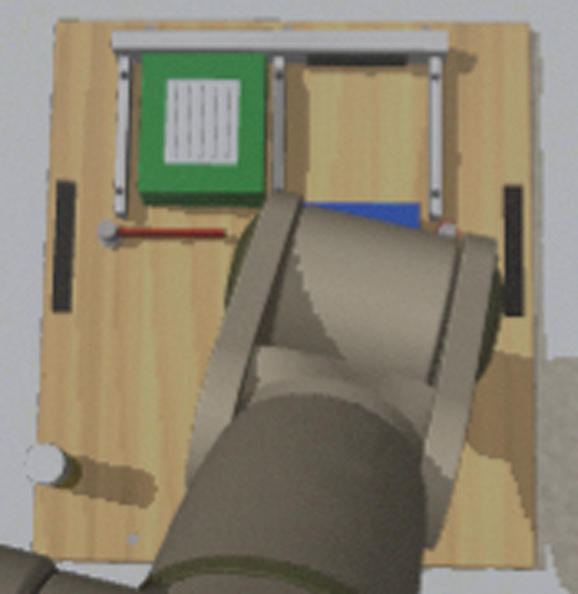

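```bash
python3 -W ignore -c "
from h import *
im=cv2.imread('pics/top6.png'); fedge(im,332,358,193,209); snap('scene','6',(205,140,440,320))"
```

```text
front x 4.245702807161626 ang 0.03483747349477259
```

View pics/scene6c.png

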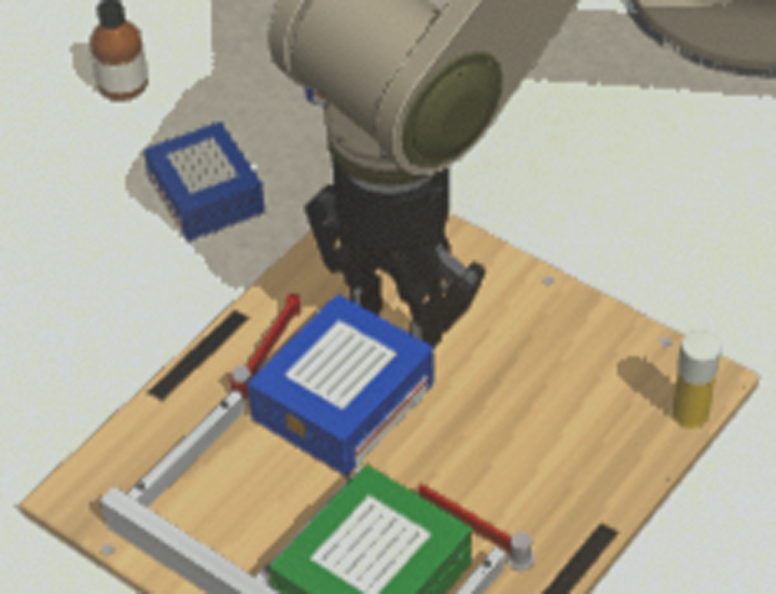

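>>> jog_arm(deltas=[-0.008,0,0,0,0,0,0,-0.018,0,0,0,0,0,0,-0.028,0,0,0,0,0,0,-0.038,0,0,0,0,0,0,-0.048,0,0,0,0,0,0,-0.058,0,0,0,0,0,0,-0.068,0,0,0,0,0,0,-0.078,0,0,0,0,0,0,-0.088,0,0,0,0,0,0,-0.098,0,0,0,0,0,0,-0.108,0,0,0,0,0,0,-0.112,0,0,0,0,0,0])

```text
time_s: 8.02
position: [0.6035, -0.0087, 0.0282]
tool_rot: [[-1.0, 0.023, 0.002], [0.023, 1.0, -0.0], [-0.002, -0.0, -1.0]]
ft_force: [-3.9, -0.8, 1.7]
grip_width: 0.0431
```

```bash
python3 -W ignore -c "
from h import *
here(); im=snap('scene','7',(205,140,440,320))"
```

```text
t 8.0167 rack [-21.7   0. ] z 28.24856699659538 yaw -0.0037296575203027427 F [-3.86 -0.84  1.67] w 0.04305715579689782
```

View pics/scene7c.png

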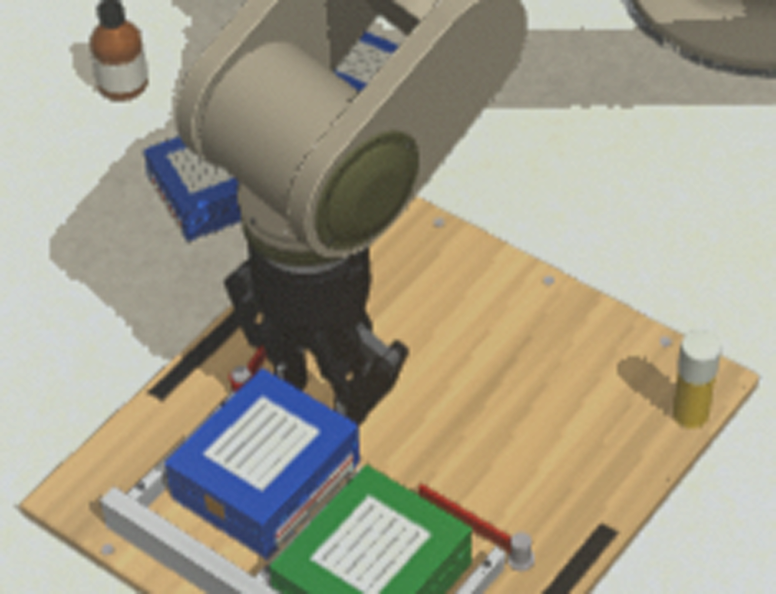

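>>> jog_arm(deltas=[-0.004,0,0,0,0,0,0,-0.008,0,0,0,0,0,0,-0.012,0,0,0,0,0,0,-0.016,0,0,0,0,0,0,-0.02,0,0,0,0,0,0,-0.024,0,0,0,0,0,0,-0.027,0,0,0,0,0,0,-0.029,0,0,0,0,0,0,-0.029,0,0,0,0,0,0])

```text
time_s: 8.82
position: [0.6245, -0.0091, 0.0283]
tool_rot: [[-1.0, 0.023, 0.002], [0.023, 1.0, -0.0], [-0.002, -0.0, -1.0]]
ft_force: [-0.9, -0.1, 0.1]
grip_width: 0.0428
```

```bash
python3 -W ignore -c "
from h import *
here()"
```

```text
t 8.8167 rack [-0.7  0.1] z 28.26543913257657 yaw -0.0043232479881636365 F [-0.86 -0.05  0.13] w 0.04279778079221248
```

Now 1 mm steps until the buffer is felt.

>>> jog_arm(deltas=[-0.001,0,0,0,0,0,0,-0.002,0,0,0,0,0,0,-0.003,0,0,0,0,0,0,-0.004,0,0,0,0,0,0,-0.004,0,0,0,0,0,0])

```text
time_s: 9.23
position: [0.6271, -0.0091, 0.0283]
tool_rot: [[-1.0, 0.023, 0.001], [0.023, 1.0, -0.0], [-0.001, -0.0, -1.0]]
ft_force: [-1.1, -0.4, 0.8]
grip_width: 0.0425
```

>>> jog_arm(deltas=[-0.001,0,0,0,0,0,0,-0.0015,0,0,0,0,0,0,-0.0015,0,0,0,0,0,0])

```text
time_s: 9.48
position: [0.6282, -0.0092, 0.0283]
tool_rot: [[-1.0, 0.023, 0.001], [0.023, 1.0, -0.0], [-0.001, -0.0, -1.0]]
ft_force: [-1.5, 0.8, 0.4]
grip_width: 0.0426
```

```bash
python3 -W ignore -c "
from h import *
here(); im=snap('scene','8',(225,240,375,330),5)"
```

```text
t 9.4833 rack [3.  0.1] z 28.316158469246535 yaw -0.0050311643280827045 F [-1.51  0.78  0.42] w 0.04260959305136202
```

View pics/scene8c.png

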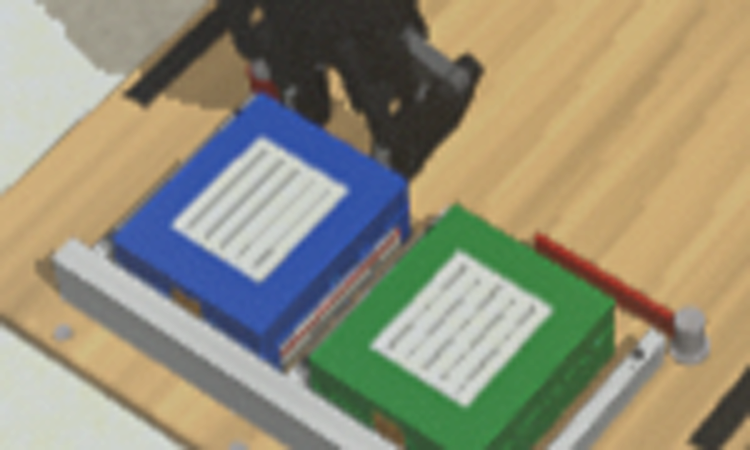

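>>> jog_arm(deltas=[-0.001,0,0,0,0,0,0,-0.002,0,0,0,0,0,0,-0.003,0,0,0,0,0,0,-0.003,0,0,0,0,0,0])

```text
time_s: 9.87
position: [0.6286, -0.0091, 0.0283]
tool_rot: [[-1.0, 0.023, -0.004], [0.023, 1.0, -0.0], [0.004, -0.0, -1.0]]
ft_force: [-11.6, -1.7, 6.2]
grip_width: 0.0429
```

>>> jog_arm(deltas=[0.02,0,0,0,0,0,0,0.05,0,0,0,0,0,0,0.05,0,-0.05,0,0,0,0,0.07,0,-0.1,0,0,0,1,0.1,-0.05,-0.11,0,0,0,1,0.103,-0.1,-0.11,0,0,0,1,0.103,-0.15,-0.11,0,0,0,1,0.103,-0.15,-0.11,0,0,0,1,0.103,-0.15,-0.11,0,0,0,1])

```text
time_s: 10.62
position: [0.5508, -0.1218, 0.1109]
tool_rot: [[-1.0, 0.026, 0.002], [0.026, 1.0, -0.001], [-0.002, -0.001, -1.0]]
ft_force: [-0.1, 0.6, 0.1]
grip_width: -0.0004
```

```bash
python3 -W ignore -c "
from h import *
here(); im=snap('scene','9',(205,140,440,380),3.3); snap('top','9',(235,140,410,320)); go(-72,-112,22)"
```

```text
t 10.6167 rack [ -71.9 -114.2] z 110.9004340514114 yaw -0.1896151541601323 F [-0.11  0.6   0.1 ] w -0.0003702208171090744
(-72, -112, 22) [0.0001, -0.0001, 0.1182] [0.0, 0.0004, -0.0]
```

View pics/scene9c.png

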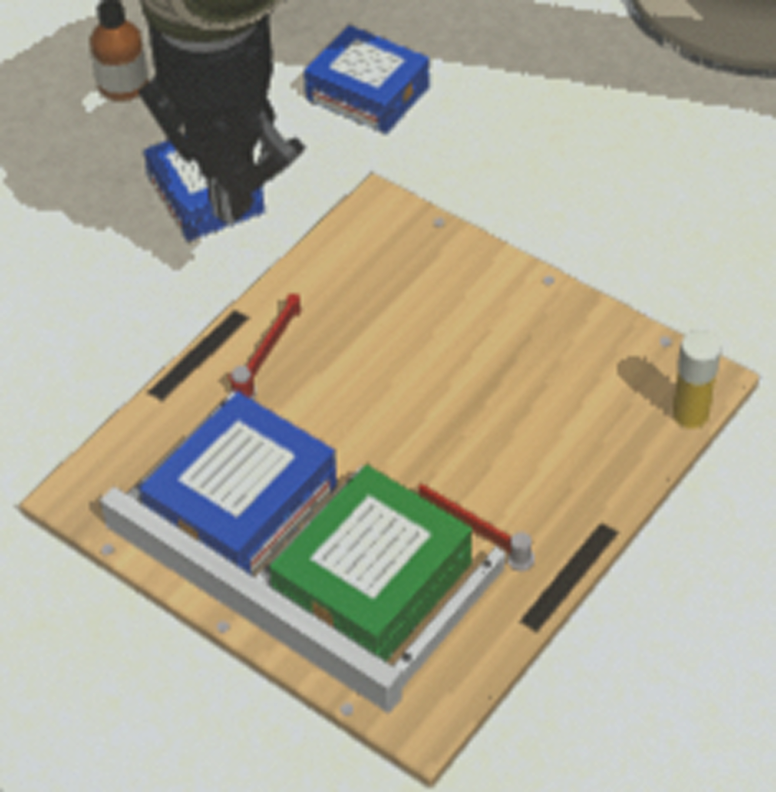

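View pics/top9c.png

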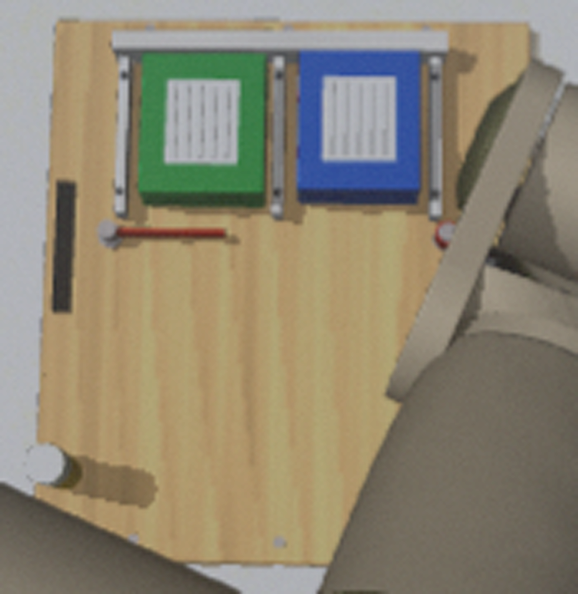

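>>> jog_arm(deltas=[0,0,0.05,0,0,0,1,0,0,0.1,0,0,0,1,0,0,0.1182,0,0,0,1,0,0,0.1182,0,0,0,1,0,0,0.1182,0,0,0,1])

```text
time_s: 11.13
position: [0.5508, -0.1188, 0.022]
tool_rot: [[-1.0, 0.021, 0.0], [0.021, 1.0, 0.0], [-0.0, 0.0, -1.0]]
ft_force: [-0.3, -0.5, 0.6]
grip_width: -0.0001
```

```bash
python3 -W ignore -c "
from h import *
here()
for d in (-13.4,0,8,16,24,32,40,48,56,64,72,80,86,90):
    p=np.deg2rad(d); u=np.array([-np.cos(p),np.sin(p)]); m=np.array([np.sin(p),np.cos(p)]); c=np.array([10.5,14.5])
    P=np.array([-12,-63])+u*(62-c@u)-m*(abs(c@m) if d>0 else 16.5)-2*m
    print(d,end=' '); go(P[0].round(1),P[1].round(1),22)
"
```

```text
t 11.1333 rack [ -71.9 -111.3] z 22.036467136118777 yaw 0.0846732282792857 F [-0.29 -0.55  0.62] w -9.287162870131865e-05
-13.4 (np.float64(-81.2), np.float64(-98.5), 22) [0.0124, 0.0171, 0.0001] [0.0001, 0.0001, 0.0005]
0 (np.float64(-84.5), np.float64(-81.5), 22) [0.0168, 0.0398, 0.0001] [0.0001, 0.0001, 0.0005]
8 (np.float64(-84.2), np.float64(-70.9), 22) [0.0164, 0.0539, 0.0001] [0.0001, 0.0001, 0.0005]
16 (np.float64(-82.6), np.float64(-62.3), 22) [0.0142, 0.0654, 0.0001] [0.0001, 0.0001, 0.0005]
24 (np.float64(-80.0), np.float64(-54.1), 22) [0.0108, 0.0763, 0.0001] [0.0001, 0.0001, 0.0005]
32 (np.float64(-76.1), np.float64(-46.3), 22) [0.0055, 0.0867, 0.0001] [0.0001, 0.0001, 0.0005]
40 (np.float64(-71.3), np.float64(-39.2), 22) [-0.0009, 0.0961, 0.0001] [0.0001, 0.0001, 0.0005]
48 (np.float64(-65.5), np.float64(-32.8), 22) [-0.0086, 0.1047, 0.0001] [0.0001, 0.0001, 0.0005]
56 (np.float64(-58.8), np.float64(-27.2), 22) [-0.0176, 0.1121, 0.0001] [0.0001, 0.0001, 0.0005]
64 (np.float64(-51.5), np.float64(-22.7), 22) [-0.0273, 0.1181, 0.0001] [0.0001, 0.0001, 0.0005]
72 (np.float64(-43.6), np.float64(-19.2), 22) [-0.0379, 0.1227, 0.0001] [0.0001, 0.0001, 0.0005]
80 (np.float64(-35.2), np.float64(-16.8), 22) [-0.0491, 0.1259, 0.0001] [0.0001, 0.0001, 0.0005]
86 (np.float64(-28.8), np.float64(-15.8), 22) [-0.0576, 0.1272, 0.0001] [0.0001, 0.0001, 0.0005]
90 (np.float64(-24.5), np.float64(-15.5), 22) [-0.0633, 0.1276, 0.0001] [0.0001, 0.0001, 0.0005]
```

>>> jog_arm(deltas=[0.002,0.01,0,0,0,0,1,0.004,0.02,0,0,0,0,1,0.006,0.03,0,0,0,0,1,0.009,0.04,0,0,0,0,1,0.012,0.05,0,0,0,0,1,0.014,0.06,0,0,0,0,1,0.0125,0.07,0,0,0,0,1,0.009,0.08,0,0,0,0,1,0.0055,0.0867,0,0,0,0,1,-0.0009,0.0961,0,0,0,0,1,-0.0086,0.1047,0,0,0,0,1,-0.0176,0.1121,0,0,0,0,1])

```text
time_s: 12.13
position: [0.5661, -0.0354, 0.0219]
tool_rot: [[-1.0, 0.023, 0.0], [0.023, 1.0, 0.0], [-0.0, 0.0, -1.0]]
ft_force: [-1.0, -0.6, 0.5]
grip_width: 0.0002
```

```bash
python3 -W ignore -c "
from h import *
here(); im=snap('scene','10',(205,140,440,320),3.3);  go(-24,-15.5,22)"
```

```text
t 12.1333 rack [-58.5 -27.5] z 21.911656388023584 yaw 0.0005087929591274243 F [-0.96 -0.6   0.53] w 0.00024683210658134233
(-24, -15.5, 22) [-0.0442, 0.0152, 0.0002] [-0.0, 0.0006, 0.0002]
```

View pics/scene10c.png

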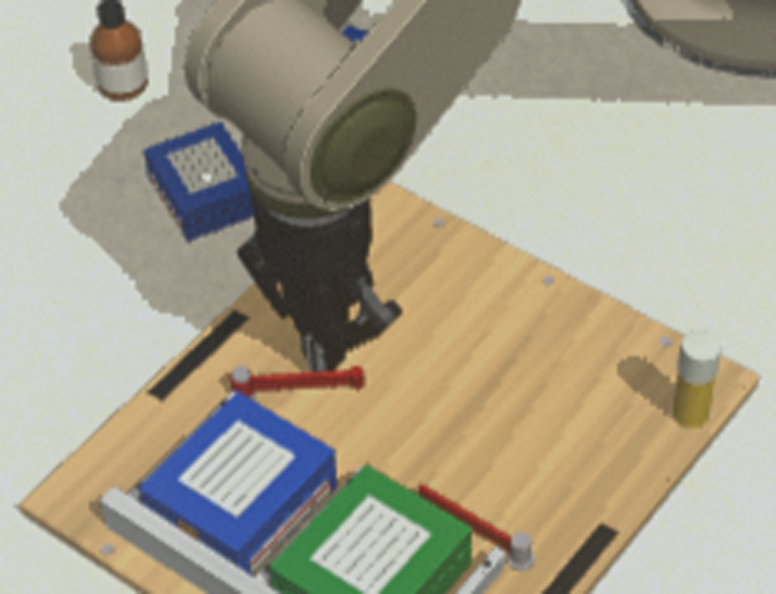

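>>> jog_arm(deltas=[-0.0055,0.004,0,0,0,0,1,-0.011,0.007,0,0,0,0,1,-0.0165,0.009,0,0,0,0,1,-0.022,0.0115,0,0,0,0,1,-0.0275,0.013,0,0,0,0,1,-0.033,0.014,0,0,0,0,1,-0.038,0.0145,0,0,0,0,1,-0.041,0.015,0,0,0,0,1,-0.0435,0.015,0,0,0,0,1,-0.0435,0.015,0,0,0,0,1])

```text
time_s: 13.02
position: [0.599, -0.0258, 0.0221]
tool_rot: [[-1.0, 0.023, 0.001], [0.023, 1.0, -0.0], [-0.001, -0.0, -1.0]]
ft_force: [-0.1, -0.3, 0.7]
grip_width: -0.0
```

>>> jog_arm(deltas=[-0.001,0,0,0,0,0,1,-0.002,0,0,0,0,0,1,-0.003,0,0,0,0,0,1,-0.003,0,0,0,0,0,1])

```text
time_s: 13.35
position: [0.6009, -0.0257, 0.0221]
tool_rot: [[-1.0, 0.023, 0.001], [0.023, 1.0, -0.0], [-0.001, -0.0, -1.0]]
ft_force: [0.0, -0.2, 0.6]
grip_width: 0.0003
```

>>> jog_arm(deltas=[-0.001,0,0,0,0,0,1,-0.002,0,0,0,0,0,1,-0.003,0,0,0,0,0,1,-0.003,0,0,0,0,0,1])

```text
time_s: 13.68
position: [0.6024, -0.0257, 0.022]
tool_rot: [[-1.0, 0.023, -0.001], [0.023, 1.0, -0.0], [0.001, -0.0, -1.0]]
ft_force: [-4.5, -0.1, 1.9]
grip_width: 0.0002
```

```bash
python3 -W ignore -c "
from h import *
here(); im=snap('scene','11',(225,210,375,330),5)"
```

```text
t 13.6833 rack [-22.4 -17. ] z 22.048150446317177 yaw 0.0038553645314465257 F [-4.47 -0.06  1.92] w 0.00022763232854171347
```

View pics/scene11c.png

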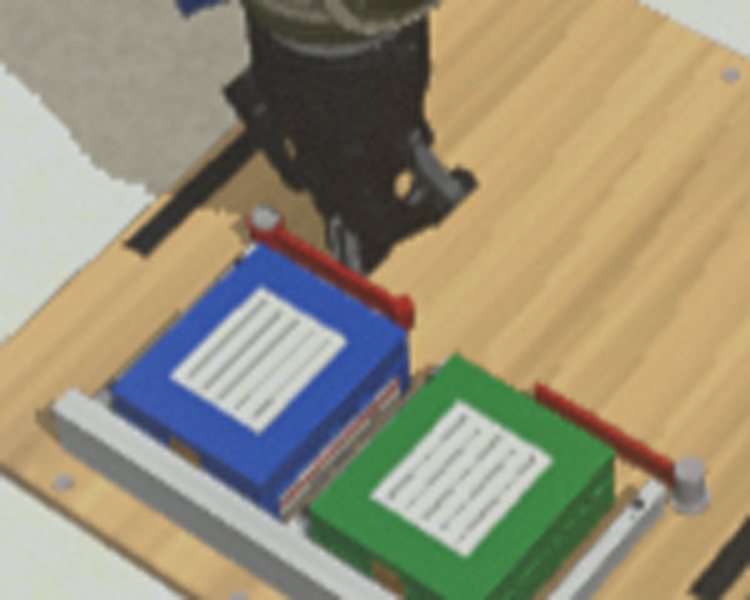

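>>> jog_arm(deltas=[-0.0012,0,0,0,0,0,1,-0.0012,0,0,0,0,0,1])

```text
time_s: 13.9
position: [0.6025, -0.0257, 0.022]
tool_rot: [[-1.0, 0.022, -0.003], [0.022, 1.0, 0.0], [0.003, 0.0, -1.0]]
ft_force: [-9.0, -1.1, 4.6]
grip_width: -0.0
```

>>> jog_arm(deltas=[0.02,0,0,0,0,0,1,0.06,0,0,0,0,0,1,0.1,0,-0.05,0,0,0,1,0.14,0,-0.1,0,0,0,1,0.18,0,-0.15,0,0,0,1,0.22,0,-0.2,0,0,0,1,0.22,0.05,-0.22,0,0,0,1,0.22,0.1,-0.22,0,0,0,1,0.22,0.15,-0.22,0,0,0,1,0.22,0.2,-0.22,0,0,0,1,0.22,0.25,-0.22,0,0,0,1,0.22,0.25,-0.22,0,0,0,1])

```text
time_s: 14.9
position: [0.443, 0.1706, 0.1874]
tool_rot: [[-1.0, 0.017, 0.003], [0.017, 1.0, 0.002], [-0.003, 0.002, -1.0]]
ft_force: [-1.9, 0.4, -0.1]
grip_width: 0.0002
```

```bash
python3 -W ignore - <<'E'
from h import *
here(); im=snap('scene','12',(205,140,440,320)); im=snap('top','12',(235,140,410,320))
s=lid("top",im,322,148,364,206); print(s,toR(T0,s['c'])*1000)
i=im.astype(int); f=(i[:,:,2]-(i[:,:,1]+i[:,:,0])/2)
m=np.zeros(f.shape); m[200:225,330:372]=f[200:225,330:372]; v,u=np.nonzero(m>20)
Q=toR(T0,cast("top",np.c_[u,v],.032))*1000; l=cv2.fitLine(Q.astype(np.float32),cv2.DIST_HUBER,0,.01,.01).ravel(); print("catch",Q.min(0),Q.max(0),np.rad2deg(np.arctan2(l[1],l[0])))
E
```

```text
t 14.9 rack [-186.2  175.6] z 187.36367922428562 yaw 0.3060814682452774 F [-1.87  0.41 -0.15] w 0.00015532064155621267
{'c': array([ 0.68761636, -0.01155994]), 'size': (np.float64(0.10100946072967971), np.float64(0.08256989233692817)), 'ang': [-1.243079462017254, -1.102613866194418, -1.8031377085323335, -1.3748968453748902]} [62.45383494 -0.9432731 ]
catch [-43.68204221 -65.23668949] [13.34692269 28.59056573] 82.79301
```

View pics/top12c.png

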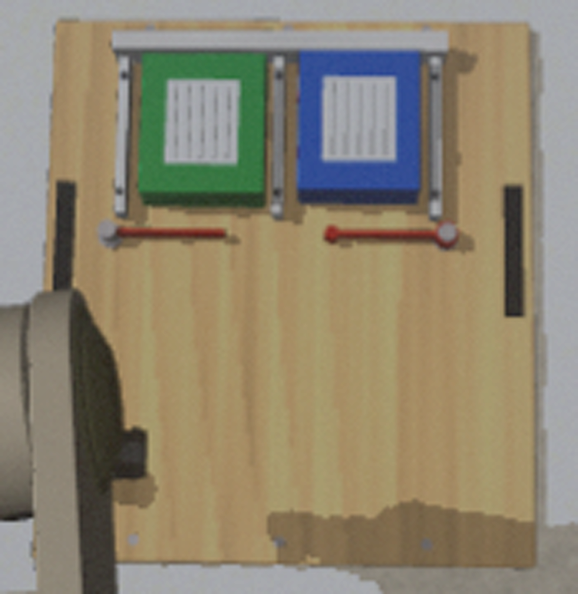

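View pics/scene12c.png

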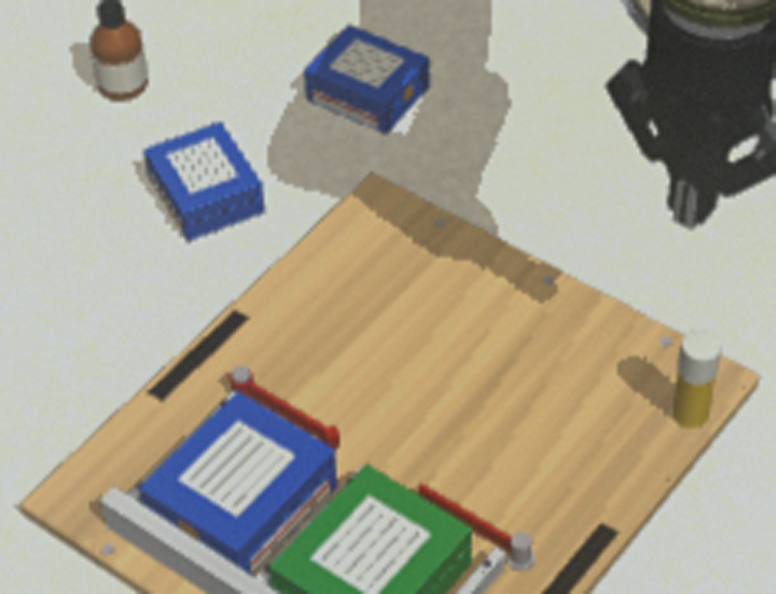

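```bash
python3 -W ignore - <<'E'
from h import *
im=cv2.imread('pics/top12.png'); i=im.astype(float); f=(i[:,:,2]-(i[:,:,1]+i[:,:,0])/2); H,S,V=masks(im)
b=f*(((H<9)|(H>170))&(S>110))
pts=[(c,(b[206:216,c]*np.arange(206,216)).sum()/b[206:216,c].sum()) for c in range(339,364) if b[206:216,c].sum()>0]
Q=toR(T0,cast("top",pts,.032))*1000; g=np.polyfit(Q[:,1],Q[:,0],1); print(len(pts),"x at y=-63,17",np.polyval(g,[-63,17]),"catch dir off +y deg",np.rad2deg(g[0]),np.std(Q[:,0]-np.polyval(g,Q[:,1])))
E
```

```text
25 x at y=-63,17 [-11.56040977 -11.64839901] catch dir off +y deg -0.06301765509463268 0.21610051124753007
```

Catch at its stop, box home. Handing in.

```bash
python3 -c "
from rig import close_job
print(close_job())"
```

```text
the job is handed in; nothing more can be done
None
```

The blue slide box is home against the buffer in the empty lane, and the red catch is fully across behind it. I handed the job in at about 15 s of robot time, well under the 54 s limit.

- **How it was done:**
  - I shifted the box sideways about 12 mm with the closed fingertips on its left side, above the label.
  - I pushed it in from the rear end with two spread fingertips until the buffer pushed back at about 12 N.
  - I swept the catch round to its stop, which pushed back at about 9 N, and backed off.
- **Box position:** in the last top view the box is at rack x = 62.4 mm (home is 62), y = -0.9 mm and within about 0.5° of square. The labels are therefore about 7 mm clear of each rail.
- **Catch:** it measures within 0.1° of straight across.
- **Other things:** the green box, its catch, the glue stick and the bottle look unmoved in the last close views. I did not re-measure the rest, but the arm passed well clear of them.
- **Readings that disagreed:**
  - The first board fit from the scene camera was about 7 mm off the top camera. I used the top camera, which matched the rails.
  - My first automatic catch reading (about 7° off) came from a bad colour mask. A cleaner mask gave the figure above.

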